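# Turn the lazy Susan until the salt shaker is at the front

## Task

Turn the wooden lazy Susan by pushing the knobbed tabs of its rim round with the fingertips, until the small salt shaker with the grey domed cap stands at the very front, straight towards you (the counter's front edge), and leave it at rest there. Push gently: the shaker and the two spice jars ride along upright and are not touched, gripped or lifted, and the mug, the flask and the tea box stay where they are.

Things in the scene. Friction and masses are not known exactly. Their poses are not given: they have to be found in the camera images.
- foot: fixed round steel foot of the lazy Susan, 184 mm across, 20 mm high, held to the counter; the wooden tray turns on it. Origin on the turning axis at the counter's surface; axes always parallel to the world's (-x: front, towards the robot).
- turntable: wooden tray; origin on its axis, 20 mm above the counter, axes turn with it, z up. Radius 118 mm; floor 14 mm, lip 24 mm above origin. 6 tabs (middles 30, 90, .. 330 deg from its x axis) stick out of the rim, 24 mm wide, 20 mm thick, ending in an upright round knob 24 mm across, at radius 146 mm, top 42 mm above origin; free air between them for a shut finger. Turns either way, over a full turn; under 2 N at a tab; stops when not pushed.
- front_spot (a point): fixed point 52 mm in front of the turning axis (towards -x, the robot), 34 mm above the counter, where the middle of the salt shaker shall stand at the end
- shaker: the salt shaker: the shortest and slimmest-topped thing on the tray, clear glass with a grey domed cap, 44 mm across, 90 mm high; loose, about 100 g; stands about 52 mm from the turning axis in any of three places 120 degrees apart. Origin at the centre of its underside, z up.
- jar_a: spice jar with a straight red lid, 45 mm across, 108 mm high, loose, on the tray about 52 mm from the axis. Origin at the centre of its underside, z up.
- jar_b: spice jar with a straight green lid, 41 mm across, 108 mm high, loose, on the tray about 52 mm from the axis. Origin at the centre of its underside, z up.
- mug: bystander: white mug, 91 x 118 x 93 mm, on the counter left of the lazy Susan. Origin at the centre of its underside, z up.
- flask: bystander: tall drinking flask with a loop on its cap, 82 x 84 x 300 mm, on the counter right of the lazy Susan. Origin at the centre of its underside, z up.
- tea_box: bystander: tea carton, 69 x 139 x 71 mm, on the counter at the right, behind the flask. Origin at the centre of its underside, z up.
Not all that is in view belongs to the job. What is shaped like the shaker but orange or purple is not meant.

How it is judged (in metres and radians):
On the way:
1. the fingers push the lazy Susan while the shaker is not yet at the front (contact force between the fingers and turntable above 0.2 N and horizontal distance between shaker and front_spot above 0.017 m), for 0.1 s.
At the end, for the whole second after the job is handed in: The salt shaker's middle is within 17 mm (level) of the front spot, about 19 degrees either way; the tray is at rest (under 0.05 rad/s); shaker and jars stand upright on it within 90 mm of its axis; mug, flask and tea box are upright and within 20 mm of where they were (horizontal distance between shaker and front_spot below 0.017 m and angular speed of turntable below 0.05 rad/s and angle between each of shaker, jar_a, jar_b, mug, flask, tea_box's own z axis and vertical below 0.15 rad and horizontal distance between each of shaker, jar_a, jar_b and foot below 0.09 m and height (world z) of each of shaker, jar_a, jar_b below 0.045 m and distance of each of mug, flask, tea_box from where it was at the start of the episode below 0.02 m); the robot touches nothing.
It fails at once if the robot touches the shaker or a spice jar (contact force between any of the fingers, the arm and shaker above 0.5 N or contact force between any of the fingers, the arm and jar_a above 0.5 N or contact force between any of the fingers, the arm and jar_b above 0.5 N).
It fails at once if the shaker or a spice jar is lifted off the tray or tipped (height (world z) of any of shaker, jar_a, jar_b above 0.055 m or angle between any of shaker, jar_a, jar_b's own z axis and vertical above 0.4 rad).
It fails at once if the tray is flung round (faster than 2 rad/s) (angular speed of turntable above 2 rad/s).
It fails at once if the mug, flask or tea box is moved by more than 30 mm or tipped (distance of any of mug, flask, tea_box from where it was at the start of the episode above 0.03 m or angle between any of mug, flask, tea_box's own z axis and vertical above 0.3 rad).
It also fails if it takes over 72 s, if anything falls off the work surface, if the arm or the gripper's body presses on something with over 40 N, if the wrist force passes 120 N, or if a joint passes its speed limit or range.

## Robot

A 6-joint arm with a two-finger parallel gripper is mounted at the origin on a cart in front of the work surface, level with it; the furniture and walls round the work are solid. World frame = base frame: x ahead of the robot, y to its left, z up, the work surface at z = 0. Lengths are in m, angles in degrees, forces in N, time in s.
With the tool pointing down it reaches from about 0.25 to 0.725 m from the base axis. Payload 9.7 kg.
Tool frame: the origin (TCP) lies between the finger pads; the fingertips stand 17 mm ahead of it and the grasp point (between the pads) lies 2 mm behind it; z points along the fingers, y is the direction in which the jaws open and shut (so a half turn about z gives the same grasp; the last joint's range is limited). The gripper opens to 85 mm and grips with 20 to 120 N. Pads are 22 mm wide; open, the fingers measure 114 mm over their backs; the gripper's body (76 mm by 85 mm) begins 54 mm behind the grasp point. The pads swing forward as they close: fully open they stand 13 mm farther back than shut.
Start: joints at [-68.64, 4.979, 10.078, 95.1, 0, 90], TCP at [0.2, -0.512, 0.248] pointing down, gripper open.
Joint ranges: [-179.16, 179.16], [-48.56, 103.87], [-65.8, 70.77], [-126.05, 130.52], [-82.76, 87.17], [-180, 180]. Speed limits (degrees/s): [127.2, 127.2, 147.25, 180, 180, 180].

## Interface

Orientations are given as [roll, pitch, yaw] about the fixed x, y, z axes, in that order (R = Rz(yaw) Ry(pitch) Rx(roll)).
In Python, from workcell import monitor, cams, order gives the robot as it stands. The module is installed in compiled form; this text tells all that it offers.
- The arm moves only by the shell command python3 -m handwheel 'ROWS' [OPENING] [FORCE]. ROWS is JSON, a list of rows, each a list of 6 numbers: the shift along the tool's x, y, z in m, then the turn, a rotation vector about the tool's x, y, z in degrees. In form: [[tx, ty, tz, wx, wy, wz], ...]. A call has exactly 8 rows; each row shifts and turns the commanded pose from where the row before left it, along the tool's axes as they then stand; what a row does not reach is not made up. A row lasts 1/12 s, in which the tool goes at most 41.7 mm and 7.16 degrees, less where a joint would pass 70% of its speed; a pose out of reach is approached as far as the arm can. A call is refused whole if a number of a shift passes 0.0417 or a number of a turn 7.16, either way. A call with a gripper value outside its range is refused whole. OPENING is the opening, from -1 (shut) to 1 (fully open), set as the call begins (- or left out, the last holds). The fingers move at their own pace and stop on an object; FORCE is the grip in N (left out, the last holds). Time passes only in rows, so rows that do not move let the fingers close, or fill a call up. It gives the time, the measured TCP pose, the force and the opening at its end, in the units of the state.
- monitor.get_obs(): the state, without advancing time (a new reading comes with each control period).
- cams.camera(name): name is "scene" or "top" or "wrist"; returns a dict with "img" (400x640x3 uint8, red, green, blue), "depth" (400x640 float32, m along the optical axis (not along the pixel's ray), 0 where there is no reading), "fx", "fy", "cx", "cy" (pixels), "rvec" (rotation vector, rad) and "tvec" (3), from world to camera coordinates, as OpenCV has them; the wrist camera has in their place "tool_from_camera" (4x4, takes a point from camera to tool coordinates, whose origin is the TCP and whose axes are the flange's). Camera axes: x right, y down, z forward; pixel columns grow to the right and rows downward; lengths in m; the calibration is good to about 2 mm. A picture is of the moment at which its call begins: read the wrist's pose just before it.
- order.job_done(): hands the job in, once; it reports no verdict.
The state is a dict: "time": time; "q": joint angles; "qd": joint speeds; "joint_efforts": joint torques, N m; "ee_pos": TCP position; "tcp_rot": TCP orientation; "wrist_force": force on the tool from outside, world axes, zero at the start; "torque": the same for the moment, N m; "opening": finger opening in m.
Only numpy, scipy, OpenCV 4.12 (cv2) and the standard library are available. Lean on these libraries where they do the work, as an engineer would, in place of code of your own. Each camera call takes 0.05 s, during which the arm holds its last target. There are 200 camera calls.

## Working session

There is one attempt and no reset: what is moved stays moved. The work goes in short steps, Python scripts to look and compute and a shell command to move; the robot and the scene stay as the last step left them, time stands still between calls to the robot, and variables do not carry over. Pictures are saved under pics/ and viewed, about 8 in all and at most 12, crops included, and the job is handed in when it is done.

```bash
mkdir -p pics
cat > h.py <<'E'
import numpy as np, cv2
from workcell import monitor, cams, order
def world(c,u,v,d=None):
    d=c["depth"][int(v),int(u)] if d is None else d
    p=np.array([(u-c["cx"])/c["fx"]*d,(v-c["cy"])/c["fy"]*d,d])
    R=cv2.Rodrigues(np.array(c["rvec"]))[0]
    return R.T@(p-np.array(c["tvec"]).ravel())
def cloud(c):
    v,u=np.mgrid[0:400,0:640]; d=c["depth"]
    p=np.stack([(u-c["cx"])/c["fx"]*d,(v-c["cy"])/c["fy"]*d,d],-1)
    R=cv2.Rodrigues(np.array(c["rvec"]))[0]
    w=(p-np.array(c["tvec"]).ravel())@R
    w[d==0]=np.nan
    return w
E
python3 - <<'E'
from h import *
import pickle
o=monitor.get_obs();print({k:o[k] for k in("time","ee_pos","tcp_rot","opening")})
for n in("scene","top"):
    c=cams.camera(n);pickle.dump(c,open(n+".pkl","wb"))
    cv2.imwrite(f"pics/{n}0.png",c["img"][...,::-1])
E
```

```text
{'time': 0.0, 'ee_pos': array([ 0.20024563, -0.5120351 ,  0.24759453]), 'tcp_rot': array([-1.79925489e+02,  1.29702012e-03,  2.13591132e+01]), 'opening': 0.0853609186023985}
```

View pics/top0.png

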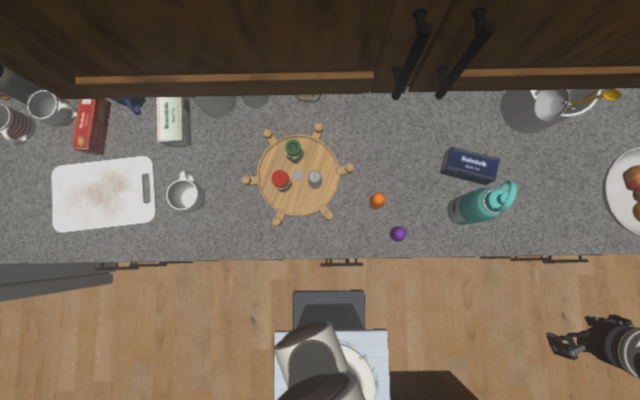

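View pics/scene0.png

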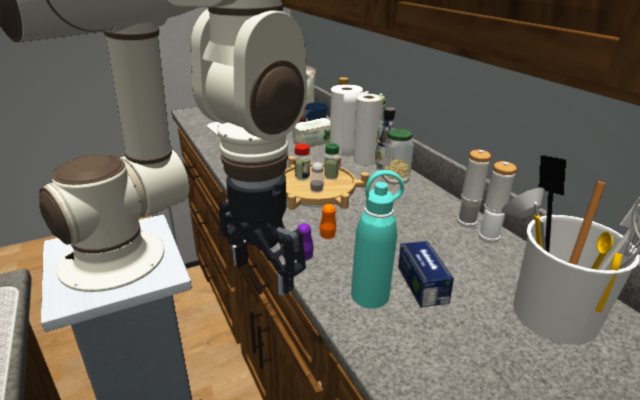

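The top view shows the tray around (299,175). There are three shaker shapes: a grey cap at (315,179) on the tray, orange at (377,200) and purple at (399,233), both on the counter. The grey one is meant. I'll confirm it in a crop and measure.

Run:
```python
from h import *
import pickle
c=pickle.load(open("top.pkl","rb"))
im=c["img"][110:240,235:365,::-1]
cv2.imwrite("pics/crop0.png",cv2.resize(im,None,fx=4.5,fy=4.5,interpolation=cv2.INTER_CUBIC))
w=cloud(c)
for u,v in [(299,190),(315,179),(280,180),(293,148),(298,175),(377,200),(399,233),(180,195),(480,207),(470,160),(299,250),(350,168),(320,128)]: print(u,v,w[v,u].round(3))
# lip/rim points at knob tops z~.062, away from jars
r=w[110:240,235:365].reshape(-1,3)
k=r[(r[:,2]>.055)&(r[:,2]<.068)]
ctr=np.median(r[(r[:,2]>.03)&(r[:,2]<.05)],0);print(ctr)
d=np.hypot(*(k-ctr)[:,:2].T); k=k[(d>.12)&(d<.17)]
n,l=cv2.connectedComponents((((w[...,2]>.052)&(w[...,2]<.07))).astype(np.uint8))
P=[]
for i in range(1,n):
    m=w[l==i]; 
    if len(m)>8:
        p=(m.min(0)+m.max(0))/2; dd=np.hypot(*(p-ctr)[:2])
        if .1<dd<.18: P.append(p); print("knob",p.round(4),len(m))
P=np.array(P)
A=np.c_[2*P[:,:2],np.ones(len(P))];s=np.linalg.lstsq(A,(P[:,:2]**2).sum(1),rcond=None)[0]
print("centre",s[:2],"R",np.sqrt(s[2]+s[0]**2+s[1]**2))
print(np.degrees(np.arctan2(P[:,1]-s[1],P[:,0]-s[0])))
```

```text
299 190 [0.544 0.083 0.033]
315 179 [0.56  0.034 0.118]
280 180 [0.554 0.124 0.143]
293 148 [0.639 0.09  0.14 ]
298 175 [0.587 0.085 0.04 ]
377 200 [ 0.505 -0.131  0.086]
399 233 [ 0.416 -0.185  0.091]
180 195 [0.539 0.43  0.014]
480 207 [ 0.47  -0.358  0.203]
470 160 [ 0.615 -0.395  0.069]
299 250 [0.375 0.086 0.001]
350 168 [ 0.6   -0.062  0.061]
320 128 [0.716 0.02  0.064]
[0.58848547 0.08129949 0.03421301]
knob [0.721  0.0267 0.0587] 57
knob [0.7067 0.1706 0.0584] 56
knob [ 0.6037 -0.0583  0.0583] 59
knob [0.5747 0.2318 0.0582] 62
knob [0.4706 0.0014 0.0602] 58
knob [0.4563 0.1473 0.0597] 58
centre [0.58836981 0.08657279] R 0.14545541354654626
[ -24.30796608   35.37947564  -83.96927815   95.36573174 -144.13236972
  155.31612086]
```

View pics/crop0.png

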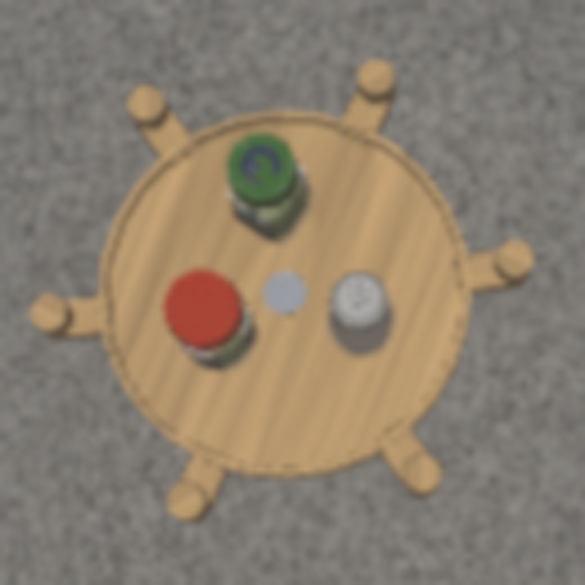

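The crop confirms it: grey dome at crop (360,300), red lid at (203,308), green lid at (263,168). The tray axis is at (0.588,0.087) and the shaker sits at about -114°, so the tray has to turn about 65° clockwise. I'll push the knob at -144° towards +y. First I'll square the tool and shut the fingers, then move in front.

```bash
python3 -m handwheel '[[0,0,0,0,0,2.67],[0,0,0,0,0,2.67],[0,0,0,0,0,2.67],[0,0,0,0,0,2.67],[0,0,0,0,0,2.67],[0,0,0,0,0,2.67],[0,0,0,0,0,2.67],[0,0,0,0,0,2.67]]' -1 30
python3 -m handwheel '[[0.006,-0.03,0,0,0,0],[0.006,-0.03,0,0,0,0],[0.006,-0.03,0,0,0,0],[0.006,-0.03,0,0,0,0],[0.006,-0.03,0,0,0,0],[0.006,-0.03,0,0,0,0],[0.006,-0.03,0,0,0,0],[0.006,-0.03,0,0,0,0]]'
python3 -m handwheel '[[0.006,-0.03,0,0,0,0],[0.006,-0.03,0,0,0,0],[0.006,-0.03,0,0,0,0],[0.006,-0.03,0,0,0,0],[0.006,-0.03,0,0,0,0],[0.006,-0.03,0,0,0,0],[0.006,-0.03,0,0,0,0],[0.006,-0.03,0,0,0,0]]'
```

```text
time: 0.77
ee_pos: [0.2003, -0.5121, 0.2479]
tcp_rot: [-180.0, 0.0, -0.1]
wrist_force: [0.4, -0.6, 0.6]
opening: -0.0001
time: 1.43
ee_pos: [0.2481, -0.2708, 0.248]
tcp_rot: [-180.0, 0.0, -0.0]
wrist_force: [0.0, -0.8, 0.4]
opening: 0.0
time: 2.1
ee_pos: [0.2961, -0.0308, 0.2482]
tcp_rot: [180.0, -0.0, -0.0]
wrist_force: [1.5, -0.4, -0.6]
opening: 0.0001
```

Next: forward 0.196 m to x=0.492 at the current height, then down 0.193 m to z=0.055.

```bash
python3 -m handwheel '[[0.0245,0,0,0,0,0],[0.0245,0,0,0,0,0],[0.0245,0,0,0,0,0],[0.0245,0,0,0,0,0],[0.0245,0,0,0,0,0],[0.0245,0,0,0,0,0],[0.0245,0,0,0,0,0],[0.0245,0,0,0,0,0]]'
python3 -m handwheel '[[0,0,0.014,0,0,0],[0,0,0.014,0,0,0],[0,0,0.014,0,0,0],[0,0,0.014,0,0,0],[0,0,0.014,0,0,0],[0,0,0.014,0,0,0],[0,0,0.014,0,0,0],[0,0,0.014,0,0,0]]'
python3 - <<'E'
from h import *
c=cams.camera("top");s=cams.camera("scene")
a=cv2.resize(c["img"][110:240,235:365,::-1],(520,520),interpolation=cv2.INTER_CUBIC)
b=cv2.resize(s["img"][90:260,190:400,::-1],(640,518),interpolation=cv2.INTER_CUBIC)
b=cv2.resize(b,(395,320));a=cv2.resize(a,(320,320))
cv2.imwrite("pics/pre.png",np.hstack([a,b]))
E
```

```text
time: 2.77
ee_pos: [0.4934, -0.0322, 0.2478]
tcp_rot: [-180.0, 0.0, 0.0]
wrist_force: [-0.4, 0.1, 0.4]
opening: -0.0
time: 3.43
ee_pos: [0.4921, -0.0322, 0.1352]
tcp_rot: [-180.0, 0.0, 0.0]
wrist_force: [0.1, -0.9, 0.5]
opening: -0.0001
```

View pics/pre.png

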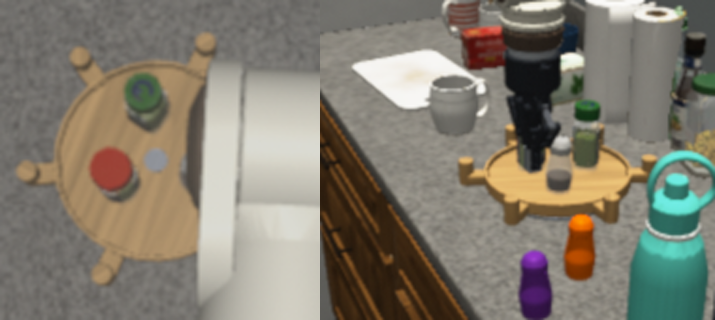

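The picture shows the fingers at (530,168) in the right half, hovering left of the shaker. I'll check by projecting the knobs and the lowered tip into this view.

Run:
```python
from h import *
import pickle
c=pickle.load(open("scene.pkl","rb"))
K=np.array([[c["fx"],0,c["cx"]],[0,c["fy"],c["cy"]],[0,0,1]])
P=np.array([[.4706,.0014,.06],[.6037,-.058,.06],[.456,.147,.06],[.492,-.032,.118],[.492,-.032,.038]])
p=cv2.projectPoints(P,np.array(c["rvec"]),np.array(c["tvec"]),K,None)[0].reshape(-1,2)
print(p.round(0)); print(((p-[190,90])*[395/210,320/170]+[320,0]).round(0))
```

```text
[[291. 195.]
 [344. 194.]
 [267. 175.]
 [303. 180.]
 [303. 206.]]
[[510. 198.]
 [610. 196.]
 [464. 160.]
 [533. 169.]
 [533. 218.]]
```

The projections agree, and the lowered tip lands in the gap. Lowering 0.08 m.

```bash
python3 -m handwheel '[[0,0,0.01,0,0,0],[0,0,0.01,0,0,0],[0,0,0.01,0,0,0],[0,0,0.01,0,0,0],[0,0,0.01,0,0,0],[0,0,0.01,0,0,0],[0,0,0.01,0,0,0],[0,0,0.01,0,0,0]]'
python3 - <<'E'
import numpy as np
for t in range(-129,-204,-10):
    a=np.radians(t); print(t,(.588+.152*np.cos(a)).round(4),(.0866+.152*np.sin(a)).round(4))
E
```

```text
time: 4.2
ee_pos: [0.4922, -0.0322, 0.0552]
tcp_rot: [-180.0, 0.0, -0.0]
wrist_force: [0.8, -0.2, -0.3]
opening: 0.0
-129 0.4923 -0.0315
-139 0.4733 -0.0131
-149 0.4577 0.0083
-159 0.4461 0.0321
-169 0.4388 0.0576
-179 0.436 0.0839
-189 0.4379 0.1104
-199 0.4443 0.1361
```

```bash
python3 -m handwheel '[[-0.0048,-0.0046,0,0,0,0],[-0.0048,-0.0046,0,0,0,0],[-0.0048,-0.0046,0,0,0,0],[-0.0048,-0.0046,0,0,0,0],[-0.0039,-0.0054,0,0,0,0],[-0.0039,-0.0054,0,0,0,0],[-0.0039,-0.0054,0,0,0,0],[-0.0039,-0.0054,0,0,0,0]]'
python3 -m handwheel '[[-0.0029,-0.006,0,0,0,0],[-0.0029,-0.006,0,0,0,0],[-0.0029,-0.006,0,0,0,0],[-0.0029,-0.006,0,0,0,0],[-0.0018,-0.0064,0,0,0,0],[-0.0018,-0.0064,0,0,0,0],[-0.0018,-0.0064,0,0,0,0],[-0.0018,-0.0064,0,0,0,0]]'
python3 - <<'E'
from h import *
c=cams.camera("top");s=cams.camera("scene")
a=cv2.resize(c["img"][110:240,235:365,::-1],(320,320),interpolation=cv2.INTER_CUBIC)
b=cv2.resize(s["img"][90:260,190:400,::-1],(395,320),interpolation=cv2.INTER_CUBIC)
cv2.imwrite("pics/mid.png",np.hstack([a,b]))
E
```

```text
time: 4.87
ee_pos: [0.4572, 0.0038, 0.0565]
tcp_rot: [-179.8, -0.0, 0.4]
wrist_force: [0.5, -0.4, 0.5]
opening: 0.0001
time: 5.53
ee_pos: [0.4382, 0.0243, 0.0569]
tcp_rot: [-178.6, 0.0, 2.4]
wrist_force: [-0.4, -1.1, 0.8]
opening: -0.0
```

View pics/mid.png

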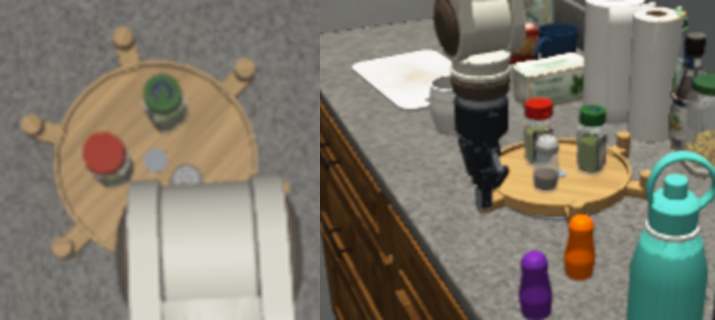

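The tray is turning and everything rides along upright, but the arm lagged behind the rows (y=0.024 instead of 0.053). Checking the joints.

```bash
python3 -m handwheel '[[0,0,0,0,0,0],[0,0,0,0,0,0],[0,0,0,0,0,0],[0,0,0,0,0,0],[0,0,0,0,0,0],[0,0,0,0,0,0],[0,0,0,0,0,0],[0,0,0,0,0,0]]'
python3 -c "
from h import *
o=monitor.get_obs()
for k in ('q','qd','joint_efforts','ee_pos','tcp_rot'): print(k,np.round(o[k],2 if k!='ee_pos' else 4))
w=cloud(cams.camera('top'))
l=cv2.connectedComponents(((w[...,2]>.052)&(w[...,2]<.07)).astype(np.uint8))
for i in range(1,l[0]):
    m=w[l[1]==i]
    if len(m)>30:
        p=(m.min(0)+m.max(0))/2-[.588,.0866,0]
        if .12<np.hypot(*p[:2])<.17: print(p.round(3),np.degrees(np.arctan2(p[1],p[0])).round(1))
"
```

```text
time: 6.3
ee_pos: [0.4384, 0.0241, 0.0569]
tcp_rot: [-178.6, 0.0, 2.3]
wrist_force: [-0.7, -0.0, -0.5]
opening: 0.0002
q [  2.29  -9.63 -25.27  74.37   1.4  179.94]
qd [-0.08  0.07  0.05 -0.09  0.09 -0.09]
joint_efforts [-1.000e-02 -3.546e+01  4.611e+01  0.000e+00  8.000e-02  0.000e+00]
ee_pos [0.4384 0.0241 0.0569]
tcp_rot [-1.786e+02  1.000e-02  2.350e+00]
[0.142 0.034 0.059] 13.4
[ 0.102 -0.105  0.059] -45.7
[0.041 0.14  0.059] 73.6
[-0.1    0.105  0.06 ] 133.6
```

Joint 6 is at its 180° limit. The tray has turned 21.8° so far, with 43.7° to go. I'll turn the tool's yaw to about +30° in place, which brings joint 6 down to about 152°.

```bash
python3 -m handwheel '[[0,0.004,0,-1.4,0,0],[0,0,0,0,0,-4],[0,0,0,0,0,-4],[0,0,0,0,0,-4],[0,0,0,0,0,-4],[0,0,0,0,0,-4],[0,0,0,0,0,-4],[0,0,0,0,0,-4]]'
python3 -c "
from h import *
o=monitor.get_obs()
p=o['ee_pos'];print(np.round(o['q'],1),p,o['tcp_rot'])
psi=np.radians(o['tcp_rot'][2]);c,s=np.cos(psi),np.sin(psi)
for t in [-159,-169,-179,-189,-199]:
    a=np.radians(t);n=np.array([.588+.152*np.cos(a),.0866+.152*np.sin(a)])
    d=n-p[:2];p=n; print(t,n.round(4),'tool',np.round([c*d[0]+s*d[1],s*d[0]-c*d[1]],4))
print('z',o['ee_pos'][2])
"
```

```text
time: 7.02
ee_pos: [0.4386, 0.0183, 0.0568]
tcp_rot: [180.0, 0.0, 30.7]
wrist_force: [-0.4, 1.0, 0.9]
opening: 0.0
[  2.4  -9.6 -25.3  74.4  -0.  151.7] [0.43860644 0.01831536 0.05682172] [1.79989774e+02 9.22208630e-03 3.06557374e+01]
-159 [0.4461 0.0321] tool [ 0.0135 -0.0081]
-169 [0.4388 0.0576] tool [ 0.0067 -0.0256]
-179 [0.436  0.0839] tool [ 0.0111 -0.0241]
-189 [0.4379 0.1104] tool [ 0.0151 -0.0218]
-199 [0.4443 0.1361] tool [ 0.0186 -0.0188]
z 0.05682172476997992
```

```bash
python3 -m handwheel '[[0.0034,-0.002,0,0,0,0],[0.0034,-0.002,0,0,0,0],[0.0034,-0.002,0,0,0,0],[0.0034,-0.002,0,0,0,0],[0.0017,-0.0064,0,0,0,0],[0.0017,-0.0064,0,0,0,0],[0.0017,-0.0064,0,0,0,0],[0.0017,-0.0064,0,0,0,0]]'
python3 -m handwheel '[[0.0028,-0.006,0,0,0,0],[0.0028,-0.006,0,0,0,0],[0.0028,-0.006,0,0,0,0],[0.0028,-0.006,0,0,0,0],[0.0038,-0.0055,0,0,0,0],[0.0038,-0.0055,0,0,0,0],[0.0038,-0.0055,0,0,0,0],[0.0038,-0.0055,0,0,0,0]]'
cat > ang.py <<'E'
from h import *
c=cams.camera('top');w=cloud(c)
l=cv2.connectedComponents(((w[...,2]>.052)&(w[...,2]<.07)).astype(np.uint8))
for i in range(1,l[0]):
    m=w[l[1]==i]
    if len(m)>30:
        p=(m.min(0)+m.max(0))/2-[.588,.0866,0]
        if .12<np.hypot(*p[:2])<.17: print(p.round(3),np.degrees(np.arctan2(p[1],p[0])).round(1))
o=monitor.get_obs();print(np.round(o['q'],1),o['ee_pos'],o['tcp_rot'])
E
python3 ang.py
```

```text
time: 7.68
ee_pos: [0.4391, 0.0587, 0.057]
tcp_rot: [-180.0, -0.0, 30.4]
wrist_force: [0.1, -0.6, 0.2]
opening: -0.0003
time: 8.35
ee_pos: [0.4387, 0.1116, 0.0569]
tcp_rot: [-179.9, -0.0, 30.5]
wrist_force: [-0.3, -1.1, 0.6]
opening: 0.0002
[ 0.139 -0.047  0.058] -18.8
[0.11  0.096 0.06 ] 40.9
[ 0.03  -0.142  0.061] -78.3
[-0.027  0.142  0.059] 100.8
[-0.109 -0.095  0.06 ] -139.0
[ 1.430e+01 -7.700e+00 -2.350e+01  7.410e+01  1.000e-01  1.638e+02] [0.4387728  0.11244169 0.05688674] [-1.79916097e+02 -4.57748446e-02  3.04714555e+01]
```

The tray has turned 54.5°, with 11° to go. This is the last push, then a small back-off.

```bash
python3 -m handwheel '[[0.0026,-0.0026,0,0,0,0],[0.0026,-0.0026,0,0,0,0],[0.0026,-0.0026,0,0,0,0],[0.0026,-0.0026,0,0,0,0],[0.0026,-0.0026,0,0,0,0],[0.0026,-0.0026,0,0,0,0],[0.0026,-0.0026,0,0,0,0],[0.0026,-0.0026,0,0,0,0]]'
python3 -m handwheel '[[-0.003,0.003,0,0,0,0],[-0.003,0.003,0,0,0,0],[-0.003,0.003,0,0,0,0],[-0.003,0.003,0,0,0,0],[0,0,0,0,0,0],[0,0,0,0,0,0],[0,0,0,0,0,0],[0,0,0,0,0,0]]'
python3 ang.py
```

```text
time: 9.07
ee_pos: [0.446, 0.1397, 0.0569]
tcp_rot: [-179.9, -0.0, 30.4]
wrist_force: [-0.4, -0.6, 0.0]
opening: 0.0001
time: 9.73
ee_pos: [0.4418, 0.123, 0.057]
tcp_rot: [-179.9, -0.0, 30.4]
wrist_force: [0.8, 0.0, 0.1]
opening: 0.0001
[ 0.127 -0.073  0.059] -29.7
[0.127 0.074 0.059] 30.1
[ 0.001 -0.146  0.059] -89.4
[0.001 0.146 0.059] 89.7
[-0.124 -0.074  0.06 ] -149.3
[ 1.550e+01 -6.900e+00 -2.280e+01  7.400e+01  1.000e-01  1.651e+02] [0.44177175 0.12306533 0.056951  ] [-1.79945533e+02 -3.11704611e-02  3.04508291e+01]
```

The tray has turned about 65.5°. Rising straight up, then pulling back clear so I can look.

```bash
python3 -m handwheel '[[0,0,-0.02,0,0,0],[0,0,-0.02,0,0,0],[0,0,-0.02,0,0,0],[0,0,-0.02,0,0,0],[0,0,-0.02,0,0,0],[0,0,-0.02,0,0,0],[0,0,-0.02,0,0,0],[0,0,-0.02,0,0,0]]'
python3 -m handwheel '[[-0.019,-0.011,0,0,0,0],[-0.019,-0.011,0,0,0,0],[-0.019,-0.011,0,0,0,0],[-0.019,-0.011,0,0,0,0],[-0.019,-0.011,0,0,0,0],[-0.019,-0.011,0,0,0,0],[-0.019,-0.011,0,0,0,0],[-0.019,-0.011,0,0,0,0]]'
python3 - <<'E'
from h import *
import pickle
c=cams.camera("top");s=cams.camera("scene");pickle.dump(c,open("end.pkl","wb"))
a=cv2.resize(c["img"][110:240,235:365,::-1],(390,390),interpolation=cv2.INTER_CUBIC)
b=cv2.resize(s["img"][90:260,190:400,::-1],(400,390),interpolation=cv2.INTER_CUBIC)
cv2.imwrite("pics/end.png",np.hstack([a,b]))
w=cloud(c); m=(w[...,2]>.095)&(w[...,2]<.16)&(np.hypot(w[...,0]-.588,w[...,1]-.0866)<.1)
l=cv2.connectedComponents(m.astype(np.uint8))
for i in range(1,l[0]):
    k=w[l[1]==i]
    if len(k)>10:
        t=k[k[:,2]>k[:,2].max()-.012]; print(t[:,:2].mean(0)-[.588,.0866],k[:,2].max(),len(t))
# bystanders: depth change versus start
d=np.abs(c["depth"]-pickle.load(open("top.pkl","rb"))["depth"])>.02
for n,b in dict(mug=(160,165,208,215),flask=(440,175,520,230),tea=(435,140,505,188)).items(): print(n,d[b[1]:b[3],b[0]:b[2]].sum())
E
```

```text
time: 10.45
ee_pos: [0.4417, 0.123, 0.2179]
tcp_rot: [-179.9, -0.0, 30.5]
wrist_force: [0.6, -0.3, -0.7]
opening: 0.0001
time: 11.12
ee_pos: [0.2651, 0.1216, 0.2169]
tcp_rot: [-179.9, -0.0, 30.4]
wrist_force: [0.1, 0.3, 0.7]
opening: -0.0001
[0.02546493 0.04158124] 0.14619176150801527 227
[ 0.02814225 -0.04688752] 0.14636334941654217 191
[-0.05199131 -0.00228869] 0.12580043774836125 108
mug 20
flask 155
tea 37
```

View pics/end.png

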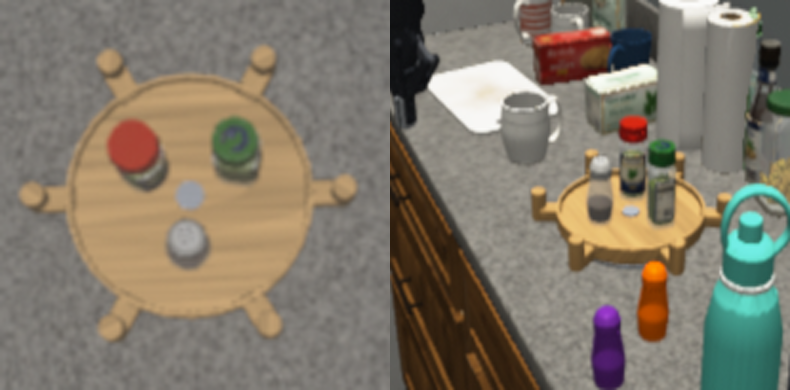

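The shaker's cap (187,242 in the left half) is straight in front of the axis (190,195). It measures 52 mm in front and 2 mm to the side. All three containers are upright and the arm is clear, so I'm handing in.

```bash
python3 -c "
from h import *
print(order.job_done())"
```

```text
the job is handed in; nothing more can be done
None
```

The salt shaker now stands at the front of the lazy Susan, and I handed the job in at about 11 s. I pushed one knobbed tab about 65° clockwise with the shut fingertips, then backed off, rose and pulled clear.

**What went wrong:** partway through, the arm fell short because joint 6 had reached its 180° limit. I turned the tool 28° in place and carried on.

**Last checks:**
- **Shaker:** its cap measured 52 mm in front of the axis and 2 mm to the side, about 2 mm from the front spot (17 mm allowed).
- **Tray:** the tabs sat within about 1° of where they should be after the last push. I did not measure the tray's speed directly.
- **Jars:** both stand upright on the tray.
- **Mug, flask and tea box:** all look upright and unmoved, and the arm kept well away from them. My depth comparison with the start was not clean: 20 pixels differed in the mug's area, 155 in the flask's and 37 in the tea box's. I took these for edge noise and did not look further.
- **Robot:** the arm is well clear of everything, and readings taken between moves showed only about 1 N at the wrist.

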